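Brush out the dust flask and hold it down in the suction cradle

TASK

Brush out the orange round flask where it stands in its black stand: put the yellow-handled brush down to the bottom of the flask, draw it up to the neck, down to the bottom again and up again (two full strokes), then stand the brush back in its blue holder and let it go. Then take the flask to the grey suction cradle, seat it upright in the sprung steel ring and press the flask down, and the ring with it, as far as it goes; touch only the flask, not the cradle, and finish with the gripper still on the flask, holding it pressed down. Don't tip the flask over, and leave everything else where it is.

Things in the scene. Friction and masses are not known exactly. Their poses are not given: they have to be found in the camera images.
- flask: Orange rigid plastic flask, open at the top, about 0.2 kg. Ball-shaped body 84 mm across (widest 38 mm above the underside, flat underside 36 mm across), shoulder up to 72 mm, then a straight round neck 48 mm outside and 40 mm inside from 72 mm up to the mouth at 125 mm. Walls 4 mm, floor 5 mm. Origin at the centre of the underside, z up the axis. Starts upright in the stand, underside 8 mm above the table. The neck is the place to grip.
- flask_rim (a point): Centre of the flask's mouth, on its axis 125 mm above its underside.
- stand: Black round dish that keeps the flask upright, fixed to the table: floor 8 mm up, wall 104 mm outside and 92 mm inside diameter, 30 mm tall, on a 120 mm foot. Origin at the centre of its underside on the table. Its place changes.
- brush: Bottle brush with white bristle head (26 mm across, 50 mm long, modelled rigid), thin 6 mm steel stem, yellow round handle 18 mm across from 130 to 200 mm above the tip. 60 g, 200 mm long. Origin at the lower end of the bristles, z up along the brush to the handle. Starts upright in the holder, handle up.
- brush_tip (a point): Lower end of the brush head, on the brush's axis (same as the brush's origin).
- brush_grip (a point): Middle of the yellow handle, 165 mm above the brush tip.
- holder: Blue upright tube for the brush, fixed to the table: 42 mm outside, 32 mm inside, 85 mm tall, inner floor 6 mm above the table, on a 90 mm foot 6 mm thick. Origin at the centre of its underside on the table. Its place changes.
- cradle: Grey suction cradle, fixed to the table: round housing 124 mm outside, 48 mm tall, on a dark 150 mm square plate, with a hose stub on its +x side. Origin at the centre of its underside on the table. A sprung steel ring stands above it on springs. Its place changes.
- cradle_seat (a point): Centre of the top face of the steel ring (ring 94 mm outside, 62 mm hole, 12 mm thick). 75 mm above the table when up, 55 mm when fully down; moves with the ring. The flask's ball sits in the hole with its underside about 10 mm below this point.
- cradle_ring (a joint): How far the sprung ring is pressed straight down, m: 0 up, 0.020 at its stop. Spring 5.4 N at the top and 14.4 N at the stop (the flask's weight alone does not move it).
- glue: Bystander, leave it alone: white glue bottle with orange cap, 56 mm across, 150 mm tall. Origin at the underside.
- spray: Bystander, leave it alone: spray can with green label, 60 mm across, 170 mm tall. Origin at the underside.
- tape: Bystander, leave it alone: yellow tape measure, 65 x 35 x 60 mm. Origin at the underside.
- driver: Bystander, leave it alone: screwdriver with red handle, lying down. Origin at the underside.
- offcut: Bystander, leave it alone: pale wood offcut, 120 x 60 x 22 mm, lying flat. Origin at the underside.
- tin: Bystander, leave it alone: small open metal cup, 70 mm across, 60 mm tall. Origin at the underside.
There are look-alikes about, which are no part of the job. Leave any purple or turquoise look-alike of the brush alone.

How it is judged:
By the outcome, as a careful person would: the job done as asked, in the order asked, and still so for the second after the job is handed in, while the arm keeps its last pose, push and grip.
It also fails if it takes over 61 s, if anything falls off the work surface, if the arm or the gripper's body presses on something with over 40 N, if the wrist force passes 120 N, or if a joint passes its speed limit or range.

ROBOT

A 6-joint arm with a two-finger parallel gripper is mounted at the origin on the work surface. World frame = base frame: x ahead of the robot, y to its left, z up, the work surface at z = 0. Lengths are in m, angles in rad, forces in N, time in s.
With the tool pointing down it reaches from about 0.35 to 0.775 m from the base axis. Payload 7.3 kg.
Tool frame: the origin (TCP) lies on the centre line of the jaws, within the pads' length; the fingertips stand 11 mm ahead of it and the grasp point (between the pads) lies 8 mm behind it; y points along the fingers, z is the direction in which the jaws open and shut, and the axes are right-handed (so a half turn about y gives the same grasp; the last joint's range is limited). The gripper opens to 92 mm and grips with 3 to 60 N. Pads are 19 mm wide; open, the fingers measure 130 mm over their backs; the gripper's body (75 mm by 190 mm) begins 47 mm behind the grasp point.
Start: joints at [-1.401, 0.342, 1.524, -0, 1.275, -0.146], TCP at [0.163, -0.499, 0.238] pointing down, gripper open.
Joint ranges: [-2.53, 2.53], [-0.77, 2.02], [0.04, 2.7], [-1, 4.14], [0.28, 2.66], [-3.11, 3.11]. Speed limits (rad/s): [2.57, 2.57, 3.14, 3.14, 3.14, 3.14].

INTERFACE

Orientations are given as [roll, pitch, yaw] about the fixed x, y, z axes, in that order (R = Rz(yaw) Ry(pitch) Rx(roll)).
In Python, from cell import robot, cams gives the robot as it stands.
- The arm moves only by the tool apply_moves, never from a script. Its argument "plan" is a list of rows, each a list of 7 numbers: the shift along the tool's x, y, z in m, then the turn, a rotation vector about the tool's x, y, z in degrees, then the gripper command: -1 is fully open, 1 is shut, values between are in proportion. A call has exactly 5 rows; each row is the pose to reach, as a shift and turn from the pose commanded when the call began, along the tool's axes at that moment; what a row does not reach only later rows make up. A row lasts 1/8 s, in which the tool goes at most 62.5 mm and 10.7 degrees, less where a joint would pass 70% of its speed; a pose out of reach is approached as far as the arm can. A call with a gripper value outside its range is refused whole. The fingers move at their own pace and stop on an object; "squeeze" is the grip in N (left out, the last holds). Time passes only in rows, so rows that repeat a pose let the fingers close, or fill a call up. It gives the time, the measured TCP pose, the force and the opening at its end, in the units of the state.
- robot.observe(): the state, without advancing time (a new reading comes with each control period).
- cams.read_camera(name): name is "scene" or "side" or "wrist"; returns the picture (420x560x3 uint8, blue, green, red); there is no depth.
- cams.calibration(name): a dict with "fx", "fy", "cx", "cy" (pixels), "extrinsics" (4x4, takes a point from world to camera coordinates); the wrist camera has in their place "T_tool_cam" (4x4, takes a point from camera to tool coordinates, whose origin is the TCP and whose axes are the tool frame's). Camera axes: x right, y up, looking along -z (the intrinsics and any distortion apply to the point x, -y, -z); pixel columns grow to the right and rows downward; lengths in m; the calibration is good to about 2 mm. A picture is of the moment at which its call begins: read the wrist's pose just before it. calibration takes no time and is no camera call.
- robot.hand_in(): hands the job in, once; it reports no verdict.
The state is a dict: "time": time; "qpos": joint angles; "qvel": joint speeds; "joint_efforts": joint torques, N m; "tool_pos": TCP position; "tool_rot": TCP orientation; "contact_force": force on the tool from outside, world axes, zero at the start; "torque": the same for the moment, N m; "opening": finger opening in m.
Only numpy, scipy, OpenCV 4.12 (cv2) and the standard library are available. Lean on these libraries where they do the work, as an engineer would, in place of code of your own. Each camera call takes 0.05 s, during which the arm holds its last target. There are 200 camera calls.

## Working session

There is one attempt and no reset: what is moved stays moved. The work goes in short steps, Python scripts to look and compute and a tool call to move; the robot and the scene stay as the last step left them, time stands still between calls to the robot, and variables do not carry over. Pictures are saved under pics/ and viewed, about 8 in all and at most 12, crops included, and the job is handed in when it is done.

Besides the shell and the picture viewer there is one more tool, called after "Call:" as name([rows], argument=value, ...), one row to a line, values as JSON. apply_moves: Moves the arm, as the interface text tells. Its arguments: {"type":"object","properties":{"plan":{"type":"array","items":{"type":"array","items":{"type":"number"}}},"squeeze":{"type":"number"}},"required":["plan"]}

```bash
ls; mkdir -p pics
python3 - <<'E'
from cell import robot,cams
import cv2,numpy as np
np.set_printoptions(precision=4,suppress=True)
s=robot.observe();print(s)
for n in("scene","side","wrist"):
    im=cams.read_camera(n);cv2.imwrite(f"pics/{n}0.png",im);print(n,cams.calibration(n))
a=cv2.imread("pics/scene0.png");b=cv2.imread("pics/side0.png")
E
```

```text
pics
{'time': 0.0, 'qpos': array([-1.401 ,  0.3427,  1.525 , -0.    ,  1.2754, -0.146 ]), 'qvel': array([ 0.0001,  0.0011,  0.0005, -0.0002,  0.0006, -0.0005]), 'joint_efforts': array([ -0.0023, -43.1238, -24.4221,   0.0716,   0.0561,  -0.0001]), 'tool_pos': array([ 0.163 , -0.4986,  0.237 ]), 'tool_rot': array([-1.5724,  0.0002, -2.8258]), 'contact_force': array([ 0.2523, -1.1141, -0.0179]), 'torque': array([ 0.0173, -0.0191, -0.0456]), 'opening': 0.09155514188604609}
scene {'fx': 421.2809805891709, 'fy': 421.2809805891709, 'cx': 279.8965108034251, 'cy': 208.42836423400627, 'extrinsics': array([[ 0.2657,  0.9638,  0.0208, -0.0578],
       [-0.5883,  0.145 ,  0.7955,  0.2736],
       [ 0.7638, -0.2236,  0.6055, -1.5282],
       [ 0.    ,  0.    ,  0.    ,  1.    ]])}
side {'fx': 541.2302415740508, 'fy': 541.2302415740508, 'cx': 272.53858556668064, 'cy': 215.29392608567613, 'extrinsics': array([[-0.8306, -0.5566,  0.0175,  0.455 ],
       [ 0.3962, -0.5685,  0.721 , -0.3565],
       [-0.3914,  0.6057,  0.6927, -1.3235],
       [ 0.    ,  0.    ,  0.    ,  1.    ]])}
wrist {'fx': 303.7696195342331, 'fy': 303.7696195342331, 'cx': 279.482635426145, 'cy': 211.12107893994477, 'T_tool_cam': array([[ 0.001 , -0.9594, -0.2819, -0.0763],
       [-0.001 ,  0.2819, -0.9594, -0.1467],
       [ 1.    ,  0.0013, -0.0007,  0.0002],
       [ 0.    ,  0.    ,  0.    ,  1.    ]])}
```

View pics/scene0.png

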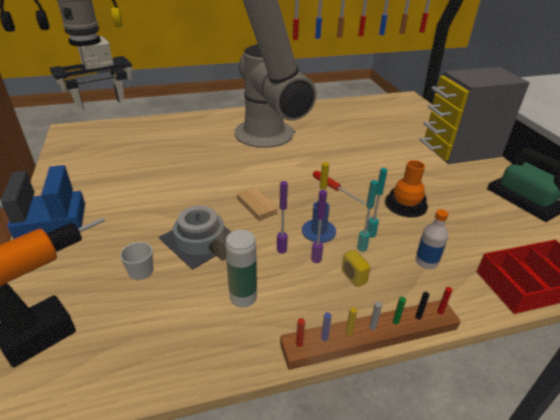

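View pics/side0.png

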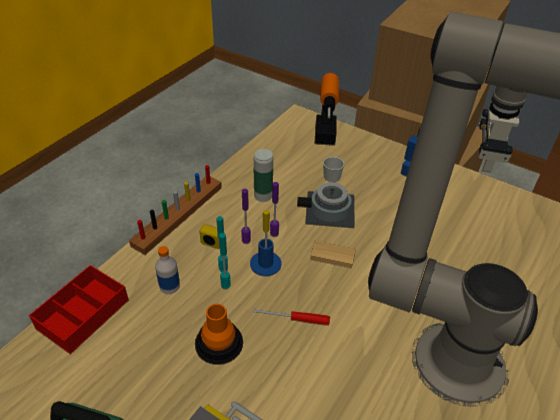

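The scene picture shows the flask at about (410,190) in its black stand, the yellow brush handle at (325,175) in the blue holder at (319,225), and the cradle at (199,228). Purple look-alikes are at (283,215) and (320,228), turquoise ones at (368,215) and (377,205). The side picture shows the handle at (266,220), the holder at (265,258), the flask at (217,325) and the cradle at (331,200).

```bash
cat > h.py <<'E'
from cell import robot,cams
import cv2,numpy as np
from scipy.spatial.transform import Rotation as Ro
np.set_printoptions(precision=4,suppress=True)
def cam(n,st=None):
    c=cams.calibration(n)
    if n=="wrist":
        T=np.eye(4);T[:3,:3]=Ro.from_euler('xyz',st['tool_rot']).as_matrix();T[:3,3]=st['tool_pos']
        W=T@c["T_tool_cam"]
    else: W=np.linalg.inv(c["extrinsics"])
    return c,W
def ray(C,p):
    c,W=C
    d=W[:3,:3]@np.array([(p[0]-c["cx"])/c["fx"],-(p[1]-c["cy"])/c["fy"],-1])
    return W[:3,3],d/np.linalg.norm(d)
def plane(C,p,z):
    o,d=ray(C,p);return o+d*(z-o[2])/d[2]
def tri(rs):
    A=sum(np.eye(3)-np.outer(d,d) for o,d in rs);b=sum((np.eye(3)-np.outer(d,d))@o for o,d in rs)
    x=np.linalg.solve(A,b);return x,[np.linalg.norm(np.cross(x-o,d)) for o,d in rs]
def proj(C,x):
    c,W=C;q=np.linalg.inv(W)@np.append(x,1);return np.array([c["cx"]-c["fx"]*q[0]/q[2],c["cy"]+c["fy"]*q[1]/q[2]])
def blobs(im,lo,hi,roi=None,amin=15):
    m=cv2.inRange(cv2.cvtColor(im,cv2.COLOR_BGR2HSV),lo,hi)
    if roi: k=np.zeros_like(m);x0,y0,x1,y1=roi;k[y0:y1,x0:x1]=1;m=m*k
    n,l,s,c=cv2.connectedComponentsWithStats(m)
    return [(c[i],s[i],l==i) for i in range(1,n) if s[i][4]>=amin]
E
python3 - <<'E'
from h import *
S=cv2.imread("pics/scene0.png");D=cv2.imread("pics/side0.png")
cs,cd=cam("scene"),cam("side")
col={"yellow":((22,120,90),(33,255,255)),"blue":((105,120,40),(122,255,255)),"orange":((5,180,80),(17,255,255)),"purple":((126,90,40),(150,255,255)),"turq":((82,120,60),(96,255,255))}
for k,(lo,hi) in col.items():
    for nm,im,roi in(("scene",S,(150,140,480,300)),("side",D,(130,130,400,370))):
        for c,s,_ in blobs(im,lo,hi,roi): print(k,nm,c.round(1),s)
E
```

```text
yellow scene [446.8 147.5] [439 140  15  20 154]
yellow scene [324.  174.8] [320 162   9  27 166]
yellow scene [357.8 266.9] [344 250  26  36 528]
yellow side [186.1 190.1] [184 182   6  19  54]
yellow side [266.3 219.8] [263 210   7  22 102]
yellow side [209.1 234.2] [199 224  20  25 263]
blue scene [315.5 207.4] [315 204   2   9  15]
blue scene [309.3 230.7] [303 221  14  19 142]
blue scene [326.2 233.7] [321 224  12  17  85]
blue scene [429.2 253.1] [418 242  25  21 316]
blue side [197.1 182. ] [195 173   5  19  69]
blue side [265.3 259.5] [250 239  31  37 721]
blue side [168.5 281.9] [157 272  22  18 229]
orange scene [410.7 184.6] [394 160  31  46 977]
orange scene [328.9 180.6] [327 177   8   9  23]
orange scene [441.4 214.4] [436 209  12  12 107]
orange side [173.5 213.9] [ 130  177   91   72 1102]
orange side [162.8 250.8] [158 246  11  11  91]
orange side [217.2 328.1] [ 201  304   34   46 1151]
purple scene [283.1 194.6] [281 182   6  27 134]
purple scene [321.3 205.4] [317 190   9  29 194]
purple scene [281.6 242.5] [278 233   9  20 143]
purple scene [317.1 250.8] [313 241   9  21 130]
purple side [274.7 192. ] [272 182   7  22 117]
purple side [244.8 198.7] [242 189   6  22 112]
purple side [274.  227.9] [270 220   9  16 119]
purple side [245.5 234.9] [242 227   8  16 113]
turq scene [376.7 186.7] [369 168  17  39 263]
turq scene [370.6 228.7] [361 218  17  22 158]
turq side [222.5 255.5] [217 216  13  73 419]
```

Run:
```python
import cv2,numpy as np
a=cv2.imread("pics/scene0.png")[150:290,150:450];b=cv2.imread("pics/side0.png")[140:370,180:380]
a=cv2.resize(a,None,fx=2.0,fy=2.0,interpolation=2);b=cv2.resize(b,None,fx=1.5,fy=1.5,interpolation=2)
o=np.zeros((280+345,600,3),np.uint8)[:600]
o[:280]=a;o[280:600,:300]=b[:320];cv2.imwrite("pics/z.png",o)
```

```text
(no output)
```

View pics/z.png

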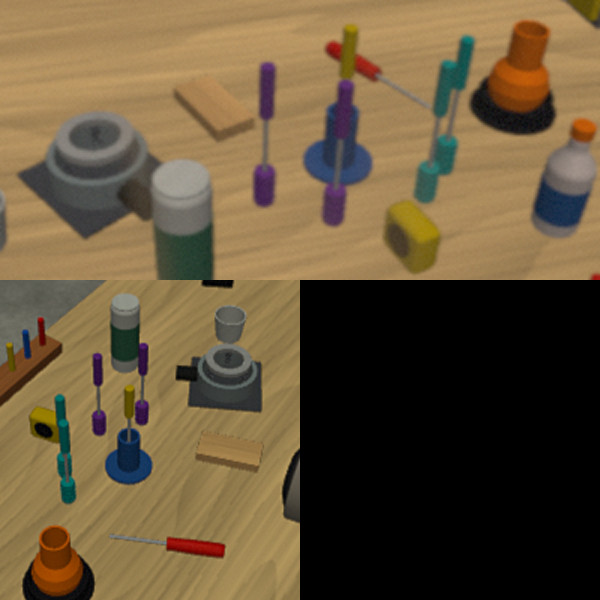

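Run:
```python
from h import *
cs,cd=cam("scene"),cam("side")
P=lambda n,a,b:print(n,*tri([ray(cs,a),ray(cd,b)]))
P("handle",(324.3,174.8),(266.3,219.8))
P("holderfoot",(319,231),(265.3,262))
print("foot plane",plane(cs,(318.8,230.5),.006),plane(cd,(265.4,263),.006))
for a,an in(((283.1,194.6),"L"),((321.3,205.4),"R")):
    for b in((274.7,192),(244.8,198.7)):P("purple"+an,a,b)
P("purpleLb",(281.6,242.5),(274,227.9));P("purpleRb",(317.1,250.8),(245.5,234.9))
P("turq R hd",(382,181.5),(222.8,246));P("turq L hd",(372,194.5),(220.2,228))
P("mouth",(414.5,165.5),(216.7,310.7))
P("ring",(197,217.5),(332.7,193.3))
print(plane(cs,(197,217.5),.075),plane(cd,(332.7,193.3),.075))
P("glue",(441.4,214.4),(162.8,250.8))
P("spraytop",(241,238),(262,157))
```

```text
handle [0.5662 0.0083 0.1732] [np.float64(0.0005466573690571298), np.float64(0.000546657369057102)]
holderfoot [0.5691 0.0073 0.0025] [np.float64(0.0011956959742434956), np.float64(0.0011956959742434252)]
foot plane [0.5719 0.0066 0.006 ] [0.5645 0.0116 0.006 ]
purpleL [ 0.6129 -0.1043  0.1663] [np.float64(0.0009476035222531191), np.float64(0.0009476035222531779)]
purpleL [ 0.6538 -0.0785  0.1668] [np.float64(0.04166349625060384), np.float64(0.04166349625060391)]
purpleR [ 0.6287 -0.0589  0.1668] [np.float64(0.04150690957971864), np.float64(0.04150690957971866)]
purpleR [ 0.6669 -0.0347  0.1639] [np.float64(0.00032325293007509637), np.float64(0.0003232529300748767)]
purpleLb [ 0.6125 -0.1046  0.0238] [np.float64(0.0005459504088906182), np.float64(0.0005459504088906062)]
purpleRb [ 0.6637 -0.0313  0.0259] [np.float64(0.000768301603536514), np.float64(0.0007683016035366199)]
turq R hd [0.6095 0.1388 0.1615] [np.float64(0.0001429834146413384), np.float64(0.00014298341464109472)]
turq L hd [0.6536 0.0922 0.1621] [np.float64(5.820055602517024e-05), np.float64(5.820055602500876e-05)]
mouth [0.5154 0.2866 0.1285] [np.float64(0.0001187568206747763), np.float64(0.00011875682067483581)]
ring [ 0.5237 -0.2938  0.0689] [np.float64(0.00046853503402727255), np.float64(0.0004685350340273052)]
[ 0.531  -0.2944  0.075 ] [ 0.5209 -0.2869  0.075 ]
glue [0.7356 0.2247 0.1423] [np.float64(0.0004879969816482183), np.float64(0.0004879969816480585)]
spraytop [ 0.7335 -0.2208  0.1638] [np.float64(0.003868358401310248), np.float64(0.0038683584013103384)]
```

Call:
apply_moves([
  [-0.05,-0.02,-0.033,0,6,0,-1],
  [-0.1,-0.04,-0.066,0,12,0,-1],
  [-0.15,-0.063,-0.099,0,18.1,0,-1],
  [-0.2,-0.063,-0.132,0,18.1,0,-1],
  [-0.25,-0.063,-0.165,0,18.1,0,-1],
])

```text
time: 0.78
tool_pos: [0.3504, -0.2629, 0.301]
tool_rot: [-1.57, 0.001, 3.141]
contact_force: [0.9, -1.0, 0.1]
opening: 0.0919
```

Call:
apply_moves([
  [-0.037,0,-0.046,0,0,0,-1],
  [-0.074,0,-0.092,0,0,0,-1],
  [-0.111,0,-0.138,0,0,0,-1],
  [-0.148,0,-0.184,0,0,0,-1],
  [-0.185,0,-0.23,0,0,0,-1],
])

```text
time: 1.4
tool_pos: [0.5354, -0.0328, 0.3006]
tool_rot: [-1.571, -0.0, -3.142]
contact_force: [0.1, -0.9, 0.6]
opening: 0.092
```

Call:
apply_moves([
  [-0.032,0,-0.042,0,0,0,-1],
  [-0.032,0,-0.042,0,0,0,-1],
  [-0.032,0,-0.042,0,0,0,-1],
  [-0.032,0,-0.042,0,0,0,-1],
  [-0.032,0,-0.042,0,0,0,-1],
])

```text
time: 2.02
tool_pos: [0.5661, 0.0064, 0.301]
tool_rot: [-1.571, 0.0, 3.14]
contact_force: [0.3, -0.3, -0.2]
opening: 0.0917
```

Run:
```python
from h import *
st=robot.observe();print(st['tool_pos'],st['tool_rot'],st['qpos'])
im=cams.read_camera("wrist");cv2.imwrite("pics/w1.png",im)
C=cam("wrist",st)
for c,s,_ in blobs(im,(22,120,70),(33,255,255)):print(c,s,plane(C,c,.206))
print(proj(C,[.566,.008,.206]),proj(C,[.566,.008,.085]),proj(C,st['tool_pos']))
```

```text
[0.5661 0.0064 0.301 ] [-1.5706  0.0003  3.1399] [-0.1239  0.3804  1.292  -0.0002  1.4688  1.4486]
[256.525   31.5988] [ 238    0   38   66 1777] [0.7038 0.0219 0.206 ]
[276.1442 214.1066] [267 204  19  21 319] [0.569  0.0088 0.206 ]
[277.176  217.4925] [277.7961 187.5199] [278.9716 270.8679]
```

View pics/w1.png

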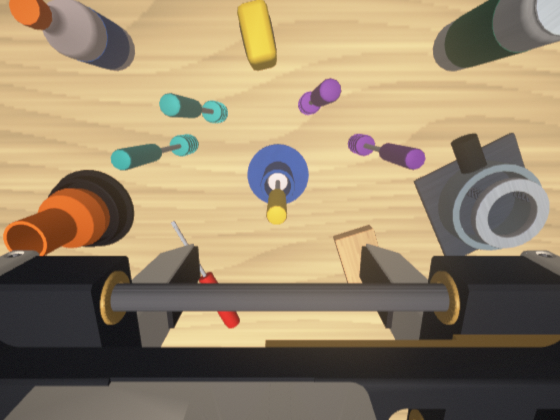

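Wrist view: the yellow handle top sits at about (276,215), between the jaws. The look-alikes are well clear: turquoise at (175,105) and (125,158), purple at (320,95) and (405,155). I'm going down to grip.

Call:
apply_moves([
  [-0.002,0.05,-0.001,0,0,0,-1],
  [-0.002,0.1,-0.001,0,0,0,-1],
  [-0.002,0.13,-0.001,0,0,0,-1],
  [-0.002,0.13,-0.001,0,0,0,-1],
  [-0.002,0.13,-0.001,0,0,0,1],
], squeeze=25)

```text
time: 2.7
tool_pos: [0.5694, 0.008, 0.1723]
tool_rot: [-1.57, 0.003, 3.141]
contact_force: [0.8, -0.2, 0.6]
opening: 0.0858
```

Call:
apply_moves([
  [0,0,0,0,0,0,1],
  [0,0,0,0,0,0,1],
  [0,0,0,0,0,0,1],
  [0,0,0,0,0,0,1],
  [0,0,0,0,0,0,1],
], squeeze=25)

```text
time: 3.32
tool_pos: [0.5685, 0.0084, 0.1707]
tool_rot: [-1.571, -0.0, 3.142]
contact_force: [-0.0, -0.1, 0.3]
opening: 0.0363
```

Call:
apply_moves([
  [0,0,0,0,0,0,1],
  [0,0,0,0,0,0,1],
  [0,0,0,0,0,0,1],
  [0,0,0,0,0,0,1],
  [0,0,0,0,0,0,1],
])

```text
time: 3.95
tool_pos: [0.5685, 0.0084, 0.1707]
tool_rot: [-1.571, -0.0, 3.142]
contact_force: [0.9, -1.2, 0.6]
opening: 0.0175
```

Run:
```python
from h import *
st=robot.observe();print(st['tool_pos'],st['opening'],st['contact_force'])
im=cams.read_camera("side");cv2.imwrite("pics/s2.png",im)
st=robot.observe();print(st['tool_pos'],st['opening'],st['contact_force'])
```

```text
[0.5685 0.0084 0.1707] 0.017454276815364423 [ 0.9151 -1.2203  0.591 ]
[0.5685 0.0084 0.1707] 0.017882452945029867 [-0.4069 -0.1174  0.4772]
```

Call:
apply_moves([
  [0,-0.05,0,0,0,0,1],
  [0,-0.105,0,0,0,0,1],
  [0,-0.155,0,0,0,0,1],
  [0.015,-0.155,-0.05,0,0,0,1],
  [0.03,-0.155,-0.105,0,0,0,1],
])

```text
time: 4.62
tool_pos: [0.5384, 0.1139, 0.3263]
tool_rot: [-1.571, 0.001, 3.139]
contact_force: [0.9, -0.1, -0.8]
opening: 0.0175
```

Call:
apply_moves([
  [0.012,0,-0.05,0,0,0,1],
  [0.022,0,-0.085,0,0,0,1],
  [0.022,0,-0.085,0,0,0,1],
  [0.022,0,-0.085,0,0,0,1],
  [0.022,0,-0.085,0,0,0,1],
])

```text
time: 5.25
tool_pos: [0.5169, 0.1973, 0.3256]
tool_rot: [-1.57, -0.0, 3.14]
contact_force: [-0.3, -0.0, -0.0]
opening: 0.0177
```

Run:
```python
from h import *
for k in range(3):
    st=robot.observe();print(st['tool_pos'],st['tool_rot'],st['opening'],st['contact_force'])
    n=["wrist","scene","side"][k];im=cams.read_camera(n);cv2.imwrite(f"pics/{n}3.png",im)
    if n=="wrist":w=st
np.save("w3.npy",w,allow_pickle=True)
C=cam("wrist",w);print("mouth pred",proj(C,[.515,.287,.133]),"tip",proj(C,[w['tool_pos'][0],w['tool_pos'][1],w['tool_pos'][2]-.165]))
a=cv2.imread("pics/wrist3.png");b=cv2.imread("pics/scene3.png")[100:260,250:450];c=cv2.imread("pics/side3.png")[200:360,130:330]
o=np.zeros((580,560,3),np.uint8);o[:420]=a;o[420:,:200]=b;o[420:,200:400]=c;cv2.imwrite("pics/c3.png",o)
```

```text
[0.5169 0.1973 0.3256] [-1.5704 -0.      3.1399] 0.01769356888876844 [-0.313  -0.0216 -0.0157]
[0.5169 0.1973 0.3257] [-1.5705  0.      3.1397] 0.017590840148163738 [ 0.1595 -0.2153 -1.1424]
[0.5169 0.1974 0.3256] [-1.5706 -0.0001  3.1399] 0.01766398109189553 [-0.6377 -0.2066 -1.2289]
mouth pred [200.6889 193.444 ] tip [279.0335 197.3324]
```

View pics/c3.png

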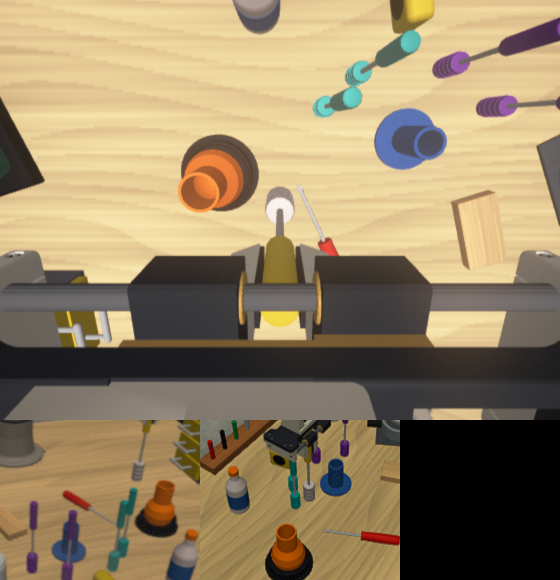

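Wrist: the mouth ellipse is centred at about (199,192), the brush hangs straight with its white head at (279,205), and the empty holder is at (430,140). I'll refine the mouth position numerically.

Run:
```python
from h import *
st=np.load("w3.npy",allow_pickle=True).item();C=cam("wrist",st)
im=cv2.imread("pics/wrist3.png");hsv=cv2.cvtColor(im,cv2.COLOR_BGR2HSV)
m=cv2.inRange(hsv,(5,150,60),(17,255,255));m[:,260:]=0
ys,xs=np.nonzero(m);print("orange bbox",xs.min(),xs.max(),ys.min(),ys.max())
# inner (shadowed) mouth: darker orange inside rim
v=hsv[...,2];
g=np.zeros_like(m);g[170:215,176:222]=1
print(v[192,176:224:2]);print(v[168:216:2,199])
# outer-left/bottom extremes belong to the rim: left column, bottom row
print("left rim",plane(C,(xs.min(),192),.133),"bottom rim",plane(C,(199,ys.max()+1),.133))
for p in((199,192.5),(198.5,192)):print(plane(C,p,.133))
t=blobs(im,(0,0,170),(179,50,255),(255,170,305,235))
for c,s,_ in t:print("white",c,s)
```

```text
orange bbox 127 243 149 345
[233 250 249 146 147 147 147 150 151 151 170 203 215 221 228 233 238 241
 243 245 250 249 145 145]
[175 167 223 251 235 233 232 231 228 225 220 216 209 193 160 159 162 162
 164 165 169 248 249 241]
left rim [0.5169 0.371  0.133 ] bottom rim [0.3059 0.3051 0.133 ]
[0.5161 0.2888 0.133 ]
[0.5167 0.2894 0.133 ]
white [301.0517 192.3793] [297 185   8  18  58]
white [279.225  208.8365] [265 197  29  26 520]
```

Call:
apply_moves([
  [0,0,-0.05,0,0,0,1],
  [0,0,-0.0905,0,0,0,1],
  [0,0,-0.0905,0,0,0,1],
  [0,0.03,-0.0905,0,0,0,1],
  [0,0.05,-0.0905,0,0,0,1],
])

```text
time: 6.02
tool_pos: [0.5165, 0.2877, 0.2745]
tool_rot: [-1.57, -0.001, 3.141]
contact_force: [-0.7, 0.3, -0.1]
opening: 0.0176
```

Run:
```python
from h import *
st=robot.observe();print(st['tool_pos'],st['tool_rot'],st['opening'],st['contact_force'])
W=cams.read_camera("wrist");S=cams.read_camera("scene");D=cams.read_camera("side")
C=cam("wrist",st);t=st['tool_pos']
print("mouth",proj(C,[.516,.288,.133]),"stem at mouth",proj(C,[t[0],t[1],.17]))
r=lambda a,f:cv2.resize(a,None,fx=f,fy=f,interpolation=2)
o=np.zeros((560,800,3),np.uint8)
o[:280,:400]=r(W[120:260,180:380],2);o[280:,:400]=r(S[120:260,330:530],2)[:280];o[:280,400:]=r(D[230:370,120:320],2);cv2.imwrite("pics/c4.png",o)
```

```text
[0.5165 0.2877 0.2745] [-1.5698 -0.0008  3.1406] 0.017565260684483316 [-0.744   0.3279 -0.0728]
mouth [278.5937 203.4115] stem at mouth [278.947  213.8896]
```

View pics/c4.png

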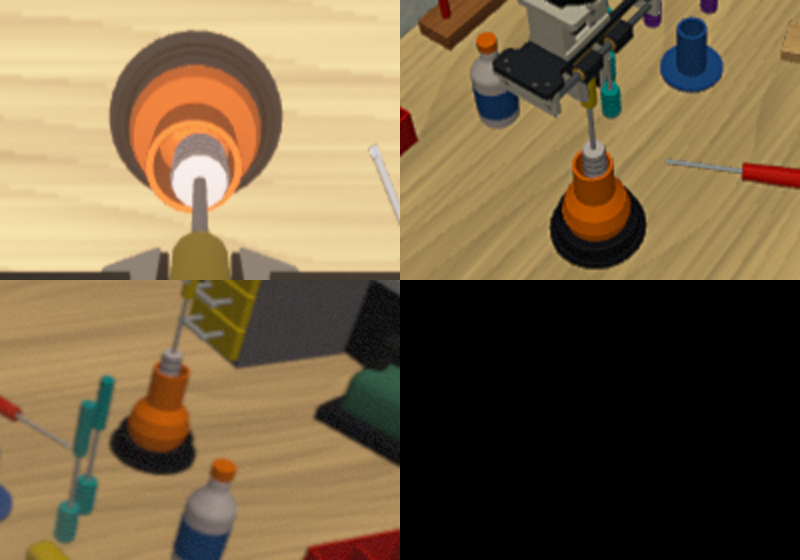

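The brush head is entering the mouth, about 2 mm right of its centre in the wrist view (head at column 280, mouth at 277). I'll nudge it and go down.

Call:
apply_moves([
  [0,0.01,-0.002,0,0,0,1],
  [0,0.04,-0.002,0,0,0,1],
  [0,0.07,-0.002,0,0,0,1],
  [0,0.09,-0.002,0,0,0,1],
  [0,0.092,-0.002,0,0,0,1],
])

```text
time: 6.8
tool_pos: [0.5161, 0.2906, 0.1827]
tool_rot: [-1.57, -0.002, 3.141]
contact_force: [-0.0, -0.0, -0.7]
opening: 0.0177
```

Call:
apply_moves([
  [0,0.001,0,0,0,0,1],
  [0,0.002,0,0,0,0,1],
  [0,0.003,0,0,0,0,1],
  [0,0.003,0,0,0,0,1],
  [0,0.003,0,0,0,0,1],
])

```text
time: 7.42
tool_pos: [0.5165, 0.291, 0.1808]
tool_rot: [-1.571, 0.0, 3.142]
contact_force: [-0.2, 0.7, -0.1]
opening: 0.0177
```

Run:
```python
from h import *
for i in range(6):
    st=robot.observe();print(st['tool_pos'],st['opening'],st['contact_force'])
    cams.read_camera("side")
```

```text
[0.5165 0.291  0.1808] 0.017652462703776267 [-0.1704  0.682  -0.1176]
[0.5166 0.2909 0.1808] 0.017491869288309526 [-0.9564 -0.2525 -0.2379]
[0.5165 0.2909 0.1807] 0.017617356531355134 [ 0.8436  0.4829 -0.1697]
[0.5165 0.2909 0.1807] 0.017710086563290255 [-0.7757  0.5353 -1.0433]
[0.5165 0.2909 0.1807] 0.017660458448464447 [ 0.5439 -0.7603  0.0177]
[0.5165 0.2909 0.1807] 0.017526458844297644 [ 0.4783  0.7097 -0.8922]
```

Call:
apply_moves([
  [0,0.001,0.0015,0,0,0,1],
  [0,0.002,0.0015,0,0,0,1],
  [0,0.003,0.0015,0,0,0,1],
  [0,0.003,0.0015,0,0,0,1],
  [0,0.003,0.0015,0,0,0,1],
])

```text
time: 8.35
tool_pos: [0.5165, 0.2895, 0.1777]
tool_rot: [-1.571, 0.0, 3.142]
contact_force: [-0.1, 0.6, -0.1]
opening: 0.0176
```

Run:
```python
from h import *
for i in range(4):
    st=robot.observe();print(st['tool_pos'],st['opening'],st['contact_force'])
    D=cams.read_camera("side")
cv2.imwrite("pics/side5.png",D)
```

```text
[0.5165 0.2895 0.1777] 0.017625044975115252 [-0.0978  0.5997 -0.1067]
[0.5165 0.2894 0.1777] 0.017620641811602236 [ 0.1428  0.2717 -0.1976]
[0.5165 0.2894 0.1777] 0.01738042084993616 [-0.0592 -0.6208 -1.2952]
[0.5165 0.2894 0.1776] 0.01722668711743193 [ 0.6936  0.5999 -1.1006]
```

Call:
apply_moves([
  [0,0.0005,0,0,0,0,1],
  [0,0.001,0,0,0,0,1],
  [0,0.0015,0,0,0,0,1],
  [0,0.002,0,0,0,0,1],
  [0,0.002,0,0,0,0,1],
])

```text
time: 9.18
tool_pos: [0.5171, 0.2896, 0.1776]
tool_rot: [-1.572, 0.003, 3.142]
contact_force: [-0.6, -1.7, 11.2]
opening: 0.0178
```

Bottom contact is confirmed: 11 N at TCP z 0.1777. Now the strokes.

Call:
apply_moves([
  [0,-0.03,0,0,0,0,1],
  [0,-0.06,0,0,0,0,1],
  [0,-0.088,0,0,0,0,1],
  [0,-0.09,0,0,0,0,1],
  [0,-0.09,0,0,0,0,1],
])

```text
time: 9.8
tool_pos: [0.5161, 0.2893, 0.2644]
tool_rot: [-1.57, -0.002, 3.142]
contact_force: [-0.9, 0.1, -0.2]
opening: 0.0175
```

Call:
apply_moves([
  [0,0.03,0,0,0,0,1],
  [0,0.06,0,0,0,0,1],
  [0,0.082,0,0,0,0,1],
  [0,0.087,0,0,0,0,1],
  [0,0.0885,0,0,0,0,1],
])

```text
time: 10.42
tool_pos: [0.516, 0.2891, 0.1772]
tool_rot: [-1.57, -0.001, 3.142]
contact_force: [-2.3, -1.7, 13.5]
opening: 0.0174
```

Call:
apply_moves([
  [0,0.0005,0,0,0,0,1],
  [0,0.001,0,0,0,0,1],
  [0,0.001,0,0,0,0,1],
  [0,0.001,0,0,0,0,1],
  [0,0.001,0,0,0,0,1],
])

```text
time: 11.05
tool_pos: [0.5163, 0.2891, 0.1772]
tool_rot: [-1.57, 0.0, 3.142]
contact_force: [-2.4, -1.0, 13.2]
opening: 0.0177
```

Call:
apply_moves([
  [0,-0.03,0,0,0,0,1],
  [0,-0.06,0,0,0,0,1],
  [0,-0.088,0,0,0,0,1],
  [0,-0.089,0,0,0,0,1],
  [0,-0.089,0,0,0,0,1],
])

```text
time: 11.68
tool_pos: [0.5159, 0.2891, 0.2633]
tool_rot: [-1.57, -0.003, 3.141]
contact_force: [-0.4, -0.7, -1.8]
opening: 0.0174
```

Call:
apply_moves([
  [0,-0.03,0,0,0,0,1],
  [0,-0.061,0,0,0,0,1],
  [0,-0.061,0.05,0,0,0,1],
  [-0.02,-0.061,0.11,0,0,0,1],
  [-0.03,-0.061,0.16,0,0,0,1],
])

```text
time: 12.3
tool_pos: [0.5464, 0.1275, 0.324]
tool_rot: [-1.57, -0.003, 3.141]
contact_force: [0.7, 1.3, -1.0]
opening: 0.0175
```

Run:
```python
from h import *
for k in range(3):
    st=robot.observe();print(st['tool_pos'],st['tool_rot'],st['opening'])
    n=["side","scene","wrist"][k];im=cams.read_camera(n);cv2.imwrite(f"pics/{n}6.png",im)
C=cam("wrist",st)
for c,s,l in blobs(im,(105,120,40),(122,255,255),None,100):print("blue",c,s,plane(C,c,.006))
for zz in(.085,.006):print(proj(C,[.5675,.0083,zz]))
```

```text
[0.5464 0.1275 0.324 ] [-1.5702 -0.0033  3.1415] 0.017538375766908323
[0.5475 0.1217 0.3239] [-1.5662 -0.003   3.1369] 0.01761778745816988
[0.547  0.1247 0.3239] [-1.5685 -0.0035  3.1358] 0.017598404633506613
[370.3079 166.4299]
[355.2358 158.9403]
```

Call:
apply_moves([
  [-0.01,0,0.045,0,0,0,1],
  [-0.018,0,0.09,0,0,0,1],
  [-0.022,0,0.115,0,0,0,1],
  [-0.022,0,0.121,0,0,0,1],
  [-0.022,0,0.121,0,0,0,1],
])

```text
time: 13.08
tool_pos: [0.5682, 0.0095, 0.3255]
tool_rot: [-1.571, -0.001, -3.141]
contact_force: [-0.1, 0.9, -0.3]
opening: 0.0173
```

Run:
```python
from h import *
for k in range(8):
    st=robot.observe();print(st['tool_pos'],st['tool_rot'])
    im=cams.read_camera(["side","scene","wrist"][k%3]);cv2.imwrite(f"pics/k{k}.png",im)
    if k==5:C=cam("wrist",st);W=im;t=st['tool_pos'];ex=st
S=cv2.imread("pics/k7.png");D=cv2.imread("pics/k6.png")
np.save("w7.npy",ex,allow_pickle=True)
print("holder top",proj(C,[.5675,.0083,.085]),"headtop",proj(C,[t[0],t[1],t[2]-.115]),"tip",proj(C,[t[0],t[1],t[2]-.165]))
r=lambda a,f:cv2.resize(a,None,fx=f,fy=f,interpolation=2)
o=np.zeros((560,800,3),np.uint8)
o[:280,:400]=r(W[120:260,180:380],2);o[280:,:400]=r(S[120:260,230:430],2);o[:280,400:]=r(D[150:290,180:380],2);cv2.imwrite("pics/c7.png",o)
```

```text
[0.5682 0.0095 0.3255] [-1.5715 -0.0013 -3.141 ]
[0.5682 0.0099 0.3258] [-1.5714 -0.0008 -3.1404]
[0.5683 0.0099 0.326 ] [-1.5713 -0.0004 -3.1401]
[0.5683 0.0099 0.3261] [-1.5711 -0.0002 -3.14  ]
[0.5684 0.0097 0.3262] [-1.571   0.     -3.1401]
[0.5684 0.0095 0.3263] [-1.5709  0.0001 -3.1403]
[0.5684 0.0093 0.3263] [-1.5708  0.0002 -3.1405]
[0.5684 0.0091 0.3263] [-1.5708  0.0002 -3.1407]
holder top [280.0744 184.0191] headtop [279.0818 210.6103] tip [279.1063 197.3498]
```

View pics/c7.png

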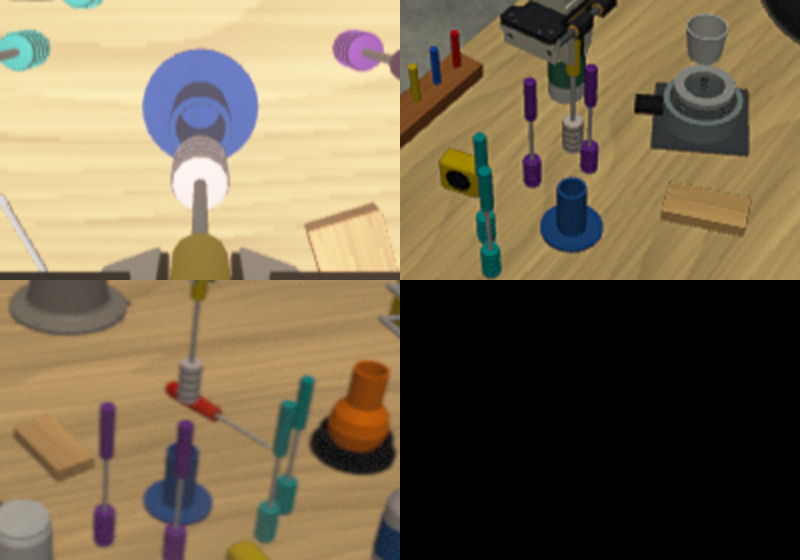

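The wrist view puts the holder mouth at about (280,183), which matches the prediction, and the head is centred at (280,211), also as predicted. The flask is still upright. Lowering the brush.

Call:
apply_moves([
  [0,0.04,0.0005,0,0,0,1],
  [0,0.065,0.0005,0,0,0,1],
  [0,0.075,0.0005,0,0,0,1],
  [0,0.085,0.0005,0,0,0,1],
  [0,0.095,0.0005,0,0,0,1],
])

```text
time: 14.1
tool_pos: [0.569, 0.0079, 0.2315]
tool_rot: [-1.57, 0.002, 3.142]
contact_force: [-0.1, -0.3, -0.6]
opening: 0.0176
```

Call:
apply_moves([
  [0,0.015,0,0,0,0,1],
  [0,0.035,0,0,0,0,1],
  [0,0.05,0,0,0,0,1],
  [0,0.056,0,0,0,0,1],
  [0,0.057,0,0,0,0,1],
])

```text
time: 14.72
tool_pos: [0.5686, 0.0079, 0.174]
tool_rot: [-1.571, -0.0, 3.141]
contact_force: [-0.3, 0.6, 0.1]
opening: 0.0174
```

Call:
apply_moves([
  [0,0.001,0,0,0,0,1],
  [0,0.002,0,0,0,0,1],
  [0,0.003,0,0,0,0,1],
  [0,0.003,0,0,0,0,1],
  [0,0.003,0,0,0,0,1],
])

```text
time: 15.35
tool_pos: [0.5685, 0.0079, 0.1713]
tool_rot: [-1.571, 0.0, 3.141]
contact_force: [0.1, -0.5, 0.4]
opening: 0.0178
```

Call:
apply_moves([
  [0,0,0,0,0,0,-0.5],
  [0,0,0,0,0,0,-1],
  [0,0,0,0,0,0,-1],
  [0,0,0,0,0,0,-1],
  [0,0,0,0,0,0,-1],
])

```text
time: 15.98
tool_pos: [0.5685, 0.0079, 0.1712]
tool_rot: [-1.571, 0.0, 3.142]
contact_force: [-0.3, -0.4, -0.5]
opening: 0.063
```

Call:
apply_moves([
  [0,-0.02,0,0,0,0,-1],
  [0,-0.07,0,0,0,0,-1],
  [0,-0.12,0,0,0,0,-1],
  [0.01,-0.12,-0.05,0,0,0,-1],
  [0.02,-0.12,-0.105,0,0,0,-1],
])

```text
time: 16.6
tool_pos: [0.5486, 0.1134, 0.2919]
tool_rot: [-1.571, 0.002, 3.139]
contact_force: [0.5, 0.1, 0.1]
opening: 0.0918
```

Call:
apply_moves([
  [0.01,0,-0.055,0,0,0,-1],
  [0.02,0,-0.11,0,0,0,-1],
  [0.028,0,-0.15,0,0,0,-1],
  [0.032,0,-0.175,0,0,0,-1],
  [0.032,0,-0.1755,0,0,0,-1],
])

```text
time: 17.23
tool_pos: [0.5159, 0.29, 0.2909]
tool_rot: [-1.571, -0.0, -3.139]
contact_force: [0.6, -0.1, -0.2]
opening: 0.0917
```

Run:
```python
from h import *
for k in range(6):
    st=robot.observe()
    im=cams.read_camera(["side","scene","wrist"][k%3]);cv2.imwrite(f"pics/m{k}.png",im)
print(st['tool_pos'],st['tool_rot'],st['opening'])
C=cam("wrist",st);hsv=cv2.cvtColor(im,cv2.COLOR_BGR2HSV)
print("mouth pred",proj(C,[.516,.2885,.133]))
m=cv2.inRange(hsv,(5,150,60),(17,255,255));m[250:]=0;ys,xs=np.nonzero(m);print(xs.min(),xs.max(),ys.min(),ys.max())
S=cv2.imread("pics/m4.png");D=cv2.imread("pics/m3.png")
r=lambda a,f:cv2.resize(a,None,fx=f,fy=f,interpolation=2)
o=np.zeros((560,800,3),np.uint8)
o[:280,:400]=r(im[120:260,180:380],2);o[280:,:400]=r(S[120:260,230:430],2);o[:280,400:]=r(D[150:290,180:380],2);o[280:,400:]=r(D[220:360,130:330],2);cv2.imwrite("pics/c8.png",o)
```

```text
[0.5169 0.2873 0.2912] [-1.5704  0.      3.14  ] 0.09166213268621928
mouth pred [277.8795 199.7286]
246 393 152 249
```

View pics/c8.png

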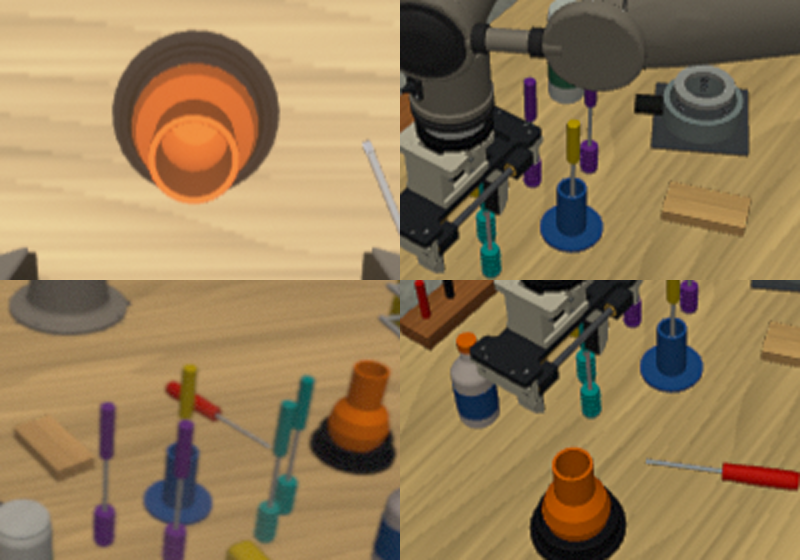

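The brush stands in its holder and the mouth centre is at (277,199.5) in the wrist view, within about 1 mm of the prediction. Gripping the neck.

Call:
apply_moves([
  [0,0.05,0,0,0,0,-1],
  [0,0.1,-0.001,0,0,0,-1],
  [0,0.15,-0.001,0,0,0,-1],
  [0,0.18,-0.001,0,0,0,-1],
  [0,0.187,-0.001,0,0,0,-1],
])

```text
time: 18.15
tool_pos: [0.5158, 0.2883, 0.1023]
tool_rot: [-1.569, -0.004, 3.14]
contact_force: [-0.1, 0.1, -0.6]
opening: 0.0925
```

Call:
apply_moves([
  [0,0,0,0,0,0,1],
  [0,0,0,0,0,0,1],
  [0,0,0,0,0,0,1],
  [0,0,0,0,0,0,1],
  [0,0,0,0,0,0,1],
], squeeze=45)

```text
time: 18.77
tool_pos: [0.5166, 0.2895, 0.1045]
tool_rot: [-1.571, 0.001, 3.142]
contact_force: [-0.0, -0.1, 2.5]
opening: 0.0475
```

Call:
apply_moves([
  [0,0,0,0,0,0,1],
  [0,0,0,0,0,0,1],
  [0,0,0,0,0,0,1],
  [0,0,0,0,0,0,1],
  [0,0,0,0,0,0,1],
])

```text
time: 19.4
tool_pos: [0.5167, 0.2895, 0.1045]
tool_rot: [-1.571, 0.001, 3.141]
contact_force: [-0.2, 1.0, 4.6]
opening: 0.0475
```

Call:
apply_moves([
  [0,-0.03,0,0,0,0,1],
  [0,-0.08,0,0,0,0,1],
  [0,-0.13,0,0,0,0,1],
  [0,-0.18,0,0,0,0,1],
  [0,-0.22,0,0,0,0,1],
])

```text
time: 20.02
tool_pos: [0.5163, 0.2893, 0.3254]
tool_rot: [-1.571, -0.0, 3.141]
contact_force: [0.3, 0.9, -2.8]
opening: 0.0469
```

Call:
apply_moves([
  [0.02,0,0.03,0,0,0,1],
  [0.04,0,0.075,0,0,0,1],
  [0.05,0,0.125,0,0,0,1],
  [0.05,0,0.175,0,0,0,1],
  [0.05,0,0.225,0,0,0,1],
])

```text
time: 20.65
tool_pos: [0.4658, 0.063, 0.3234]
tool_rot: [-1.571, -0.002, -3.141]
contact_force: [0.2, -0.1, -1.2]
opening: 0.047
```

Call:
apply_moves([
  [0,0,0.05,0,0,0,1],
  [0,0,0.1,0,0,0,1],
  [0,0,0.15,0,0,0,1],
  [0,0,0.19,0,0,0,1],
  [0,0,0.21,0,0,0,1],
])

```text
time: 21.28
tool_pos: [0.4658, -0.1476, 0.3231]
tool_rot: [-1.571, -0.002, 3.139]
contact_force: [0.4, 0.7, -2.7]
opening: 0.0474
```

Run:
```python
from h import *
for k in range(9):
    st=robot.observe()
    im=cams.read_camera(["side","scene","wrist"][k%3]);cv2.imwrite(f"pics/n{k%3}.png",im)
np.save("w9.npy",st,allow_pickle=True)
print(st['tool_pos'],st['tool_rot'],st['opening'],st['contact_force'])
C=cam("wrist",st);print("seat pred",proj(C,[.5237,-.2938,.075]))
S=cv2.imread("pics/n1.png");D=cv2.imread("pics/n0.png")
r=lambda a,f:cv2.resize(a,None,fx=f,fy=f,interpolation=2)
o=np.zeros((600,800,3),np.uint8)
o[:315,:420]=r(im,.75);o[320:600,:400]=r(S[150:290,100:300],2);o[320:600,400:]=r(D[120:260,230:430],2)
o[:315,420:800]=r(im[40:250,200:453],1.5)[:,:380];cv2.imwrite("pics/c9.png",o)
```

```text
[ 0.4665 -0.1446  0.3242] [-1.571  -0.0002 -3.1404] 0.04750602364455128 [-0.1629  0.5773 -1.3414]
seat pred [396.7548 137.6388]
```

View pics/c9.png

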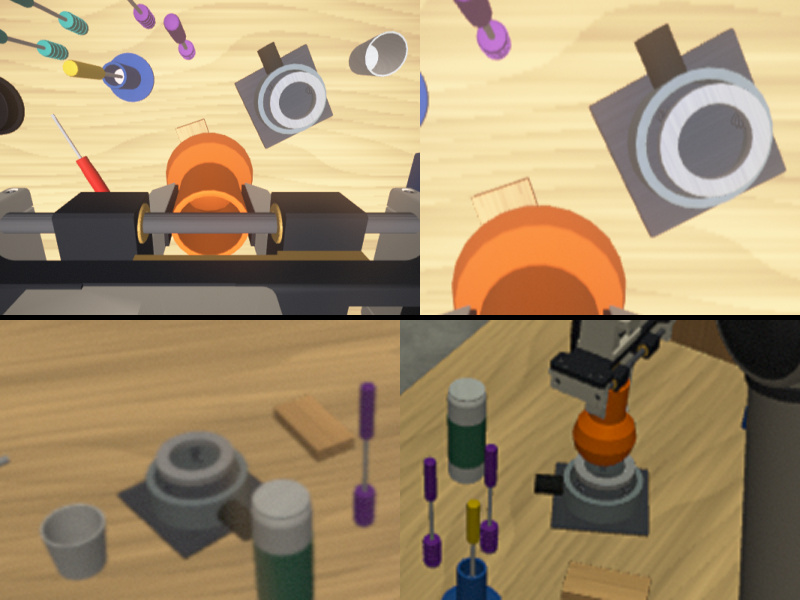

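The wrist view shows the sprung ring centred at about (398,131), the flask hanging upright, and the brush in its holder. I'll fit the ring precisely.

Run:
```python
from h import *
st=np.load("w9.npy",allow_pickle=True).item();C=cam("wrist",st)
im=cv2.imread("pics/n2.png");hsv=cv2.cvtColor(im,cv2.COLOR_BGR2HSV)
print("row131",[tuple(hsv[131,x][1:]) for x in range(340,446,4)])
for th in(165,180,195):
    m=((hsv[...,1]<25)&(hsv[...,2]>th)).astype(np.uint8)*255
    k=np.zeros_like(m);k[80:185,335:450]=1;m*=k
    cs,h=cv2.findContours(m,cv2.RETR_CCOMP,cv2.CHAIN_APPROX_NONE)
    for c,hh in zip(cs,h[0]):
        if len(c)>60:
            e=cv2.fitEllipse(c);print(th,"hole" if hh[3]>=0 else "outer",np.round(e[0],1),np.round(e[1],1),plane(C,e[0],.075))
```

```text
row131 [(np.uint8(34), np.uint8(112)), (np.uint8(3), np.uint8(154)), (np.uint8(23), np.uint8(197)), (np.uint8(11), np.uint8(117)), (np.uint8(15), np.uint8(116)), (np.uint8(9), np.uint8(165)), (np.uint8(9), np.uint8(225)), (np.uint8(10), np.uint8(221)), (np.uint8(4), np.uint8(180)), (np.uint8(17), np.uint8(117)), (np.uint8(14), np.uint8(112)), (np.uint8(18), np.uint8(114)), (np.uint8(16), np.uint8(115)), (np.uint8(13), np.uint8(114)), (np.uint8(16), np.uint8(115)), (np.uint8(9), np.uint8(113)), (np.uint8(9), np.uint8(114)), (np.uint8(11), np.uint8(115)), (np.uint8(11), np.uint8(115)), (np.uint8(19), np.uint8(108)), (np.uint8(30), np.uint8(128)), (np.uint8(5), np.uint8(219)), (np.uint8(3), np.uint8(220)), (np.uint8(2), np.uint8(219)), (np.uint8(79), np.uint8(229)), (np.uint8(75), np.uint8(246)), (np.uint8(76), np.uint8(245))]
165 outer [390.5 132.6] [81.8 96.5] [ 0.5299 -0.2852  0.075 ]
165 hole [396.3 133.7] [48.  53.5] [ 0.5286 -0.2927  0.075 ]
165 hole [393.9 132.9] [77.7 84.2] [ 0.5296 -0.2896  0.075 ]
180 outer [390.5 132.4] [81.4 95.8] [ 0.5301 -0.2852  0.075 ]
180 hole [396.3 133.7] [48.5 54.3] [ 0.5285 -0.2927  0.075 ]
180 hole [393.5 132.7] [77.8 83.9] [ 0.5298 -0.289   0.075 ]
195 outer [357.1 152.7] [14.  32.5] [ 0.5049 -0.2449  0.075 ]
195 outer [396.9 133.5] [69.7 78.2] [ 0.5288 -0.2934  0.075 ]
195 hole [396.4 133.6] [48.9 54.9] [ 0.5286 -0.2928  0.075 ]
```

Call:
apply_moves([
  [-0.02,0,0.045,0,0,0,1],
  [-0.04,0,0.09,0,0,0,1],
  [-0.055,0,0.13,0,0,0,1],
  [-0.0615,0,0.1465,0,0,0,1],
  [-0.0615,0,0.1475,0,0,0,1],
])

```text
time: 22.35
tool_pos: [0.5282, -0.2935, 0.3234]
tool_rot: [-1.571, -0.001, 3.141]
contact_force: [-0.8, -0.3, -2.3]
opening: 0.0473
```

Call:
apply_moves([
  [0,0.04,0,0,0,0,1],
  [0,0.08,0,0,0,0,1],
  [0,0.115,0,0,0,0,1],
  [0,0.125,0,0,0,0,1],
  [0,0.125,0,0,0,0,1],
])

```text
time: 22.98
tool_pos: [0.5282, -0.2925, 0.1999]
tool_rot: [-1.571, 0.0, -3.141]
contact_force: [-0.1, -0.3, -1.5]
opening: 0.0472
```

Run:
```python
from h import *
for k in range(9):
    st=robot.observe()
    im=cams.read_camera(["side","scene","wrist"][k%3]);cv2.imwrite(f"pics/p{k%3}.png",im)
print(st['tool_pos'],st['tool_rot'],st['opening'],st['contact_force'])
S=cv2.imread("pics/p1.png");D=cv2.imread("pics/p0.png");t=st['tool_pos']
for n,I,roi in(("scene",S,(150,120,260,280)),("side",D,(280,100,390,240))):
    C=cam(n)
    for c,s,_ in blobs(I,(5,150,50),(17,255,255),roi,60):print(n,"orange",c,s)
    for z in(.038,.125):print(n,"flask axis pred",z,proj(C,[t[0],t[1],t[2]-.0965+z]))
    print("seat pred",proj(C,[.528,-.293,.075]))
r=lambda a,f:cv2.resize(a,None,fx=f,fy=f,interpolation=2)
o=np.zeros((560,800,3),np.uint8)
o[:280,:400]=r(S[130:270,100:300],2);o[:280,400:]=r(D[100:240,230:430],2);o[280:,:373]=r(im,.667)[:280];o[280:,400:]=r(im[40:180,180:380],2);cv2.imwrite("pics/c10.png",o)
```

```text
[ 0.5281 -0.2932  0.1999] [-1.5701  0.0009  3.1414] 0.04719397939829237 [-0.182   0.0885 -1.4704]
scene orange [192.6939 185.2294] [ 176  156   36   56 1434]
scene flask axis pred 0.038 [194.5556 194.1923]
scene flask axis pred 0.125 [190.5023 161.7167]
seat pred [197.4613 216.653 ]
side orange [335.3568 173.385 ] [321 151  28  38 639]
side flask axis pred 0.038 [333.7374 174.4907]
side flask axis pred 0.125 [336.6481 150.9958]
seat pred [331.656  191.3254]Traceback (most recent call last):
  File "<stdin>", line 14, in <module>
ValueError: could not broadcast input array from shape (280,374,3) into shape (280,373,3)
```

Run:
```python
from h import *
S=cv2.imread("pics/p1.png");D=cv2.imread("pics/p0.png");im=cv2.imread("pics/p2.png");D0=cv2.imread("pics/side0.png")
r=lambda a,f:cv2.resize(a,None,fx=f,fy=f,interpolation=2)
o=np.zeros((600,800,3),np.uint8)
o[:300,:400]=r(S[160:260,130:263],3)[:,:399].copy().reshape(300,399,3)[:, :399] if False else cv2.resize(S[160:260,130:263],(400,300),interpolation=2)
o[:300,400:]=cv2.resize(D[130:230,265:398],(400,300),interpolation=2)
o[300:,:400]=cv2.resize(D0[130:230,265:398],(400,300),interpolation=2)
o[300:,400:]=cv2.resize(im[0:300],(400,300));cv2.imwrite("pics/c10.png",o)
```

```text
(no output)
```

View pics/c10.png

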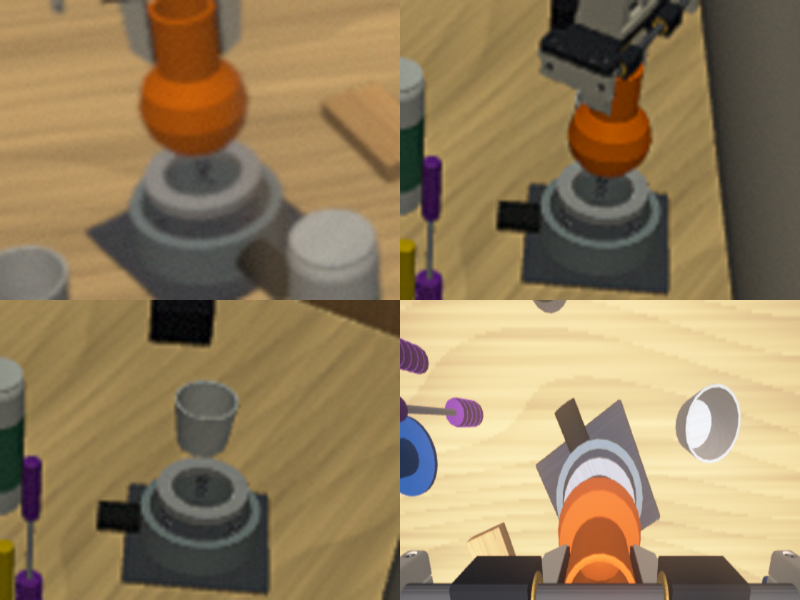

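The scene view shows the ball centred over the ring (ring about (197,217)). The side view agrees (ring about (333,193)), and the wrist view shows the flask in line with it. Lowering onto the ring.

Call:
apply_moves([
  [0,0.01,0,0,0,0,1],
  [0,0.02,0,0,0,0,1],
  [0,0.028,0,0,0,0,1],
  [0,0.034,0,0,0,0,1],
  [0,0.036,0,0,0,0,1],
])

```text
time: 24.05
tool_pos: [0.5278, -0.293, 0.1626]
tool_rot: [-1.571, -0.001, 3.142]
contact_force: [-0.1, -0.2, -1.8]
opening: 0.0475
```

Call:
apply_moves([
  [0,0.001,0,0,0,0,1],
  [0,0.002,0,0,0,0,1],
  [0,0.003,0,0,0,0,1],
  [0,0.003,0,0,0,0,1],
  [0,0.003,0,0,0,0,1],
])

```text
time: 24.68
tool_pos: [0.528, -0.2931, 0.1603]
tool_rot: [-1.571, 0.0, 3.141]
contact_force: [0.2, 0.2, -1.7]
opening: 0.0474
```

Call:
apply_moves([
  [0,0.001,0,0,0,0,1],
  [0,0.002,0,0,0,0,1],
  [0,0.003,0,0,0,0,1],
  [0,0.004,0,0,0,0,1],
  [0,0.004,0,0,0,0,1],
])

```text
time: 25.3
tool_pos: [0.5283, -0.2932, 0.1565]
tool_rot: [-1.57, 0.001, 3.142]
contact_force: [2.2, 0.4, 4.2]
opening: 0.0473
```

Call:
apply_moves([
  [-0.0005,0,0,0,0,0,1],
  [-0.001,0,0,0,0,0,1],
  [-0.0015,0,0,0,0,0,1],
  [-0.0015,0,0,0,0,0,1],
  [-0.0015,0,0,0,0,0,1],
])

```text
time: 25.92
tool_pos: [0.5291, -0.2931, 0.1561]
tool_rot: [-1.571, -0.001, 3.141]
contact_force: [-1.7, 0.1, 4.1]
opening: 0.0474
```

Run:
```python
from h import *
F=[]
for i in range(5):
    st=robot.observe();F.append(st['contact_force']);cams.read_camera("side")
print(st['tool_pos'],np.mean(F,0),st['torque'])
```

```text
[ 0.5292 -0.2931  0.1561] [-2.0881 -0.0416  4.196 ] [-0.0079  0.5664 -0.0307]
```

Call:
apply_moves([
  [0.0007,0.002,0,0,0,0,1],
  [0.0007,0.005,0,0,0,0,1],
  [0.0007,0.008,0,0,0,0,1],
  [0.0007,0.011,0,0,0,0,1],
  [0.0007,0.013,0,0,0,0,1],
], squeeze=55)

```text
time: 26.8
tool_pos: [0.5291, -0.2931, 0.1438]
tool_rot: [-1.57, 0.001, 3.142]
contact_force: [-2.5, 1.3, 9.0]
opening: 0.0471
```

Call:
apply_moves([
  [0,0.001,0,0,0,0,1],
  [0,0.002,0,0,0,0,1],
  [0,0.003,0,0,0,0,1],
  [0,0.004,0,0,0,0,1],
  [0,0.004,0,0,0,0,1],
])

```text
time: 27.42
tool_pos: [0.5291, -0.2931, 0.1403]
tool_rot: [-1.57, 0.001, 3.142]
contact_force: [-3.3, 1.5, 11.4]
opening: 0.0472
```

Call:
apply_moves([
  [0,0.001,0,0,0,0,1],
  [0,0.002,0,0,0,0,1],
  [0,0.003,0,0,0,0,1],
  [0,0.004,0,0,0,0,1],
  [0,0.004,0,0,0,0,1],
])

```text
time: 28.05
tool_pos: [0.5294, -0.2932, 0.1384]
tool_rot: [-1.569, 0.003, 3.142]
contact_force: [-6.6, 3.5, 22.4]
opening: 0.0472
```

Call:
apply_moves([
  [0.0004,0,-0.0002,0,0,0,1],
  [0.0008,0,-0.0004,0,0,0,1],
  [0.0008,0,-0.0004,0,0,0,1],
  [0.0008,0,-0.0004,0,0,0,1],
  [0.0008,0,-0.0004,0,0,0,1],
])

```text
time: 28.68
tool_pos: [0.5291, -0.2931, 0.1385]
tool_rot: [-1.568, 0.004, -3.142]
contact_force: [-5.2, 3.3, 20.6]
opening: 0.0468
```

Run:
```python
from h import *
F=[]
for k in range(12):
    st=robot.observe();F.append(st['contact_force']);im=cams.read_camera(["side","scene","wrist"][k%3]);cv2.imwrite(f"pics/f{k%3}.png",im)
print(st['time'],st['tool_pos'],st['tool_rot'],np.mean(F,0),st['opening'],st['torque'])
S=cv2.imread("pics/f1.png");D=cv2.imread("pics/f0.png");im=cv2.imread("pics/f2.png")
o=np.zeros((600,800,3),np.uint8)
o[:300,:400]=cv2.resize(S[160:260,130:263],(400,300),interpolation=2)
o[:300,400:]=cv2.resize(D[130:230,265:398],(400,300),interpolation=2)
o[300:,:400]=cv2.resize(S,(400,300),interpolation=2)
o[300:,400:]=cv2.resize(D,(400,300));cv2.imwrite("pics/c11.png",o)
```

```text
29.225 [ 0.5291 -0.2931  0.1384] [-1.5683  0.0041  3.1415] [-4.4764  2.9988 21.3833] 0.04700494968448872 [ 0.6737  1.0451 -0.0953]
```

View pics/c11.png

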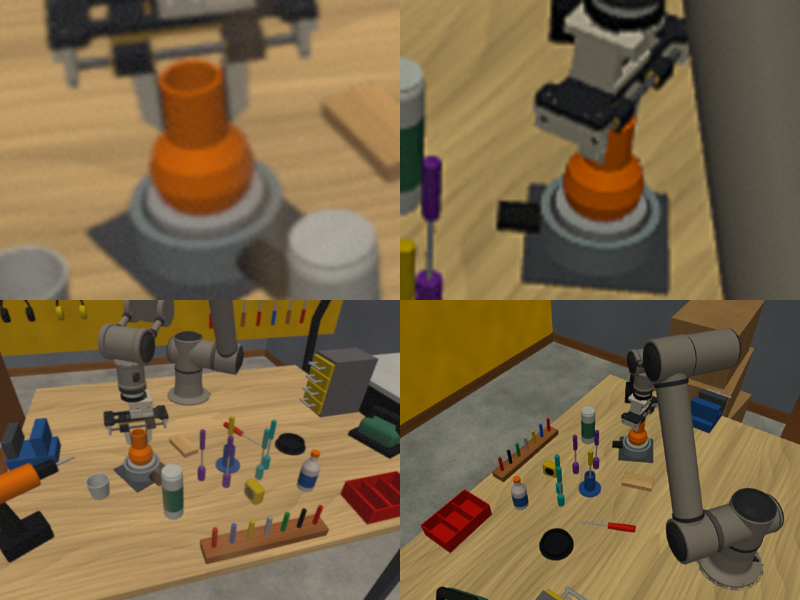

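The ring is down inside the housing, with the flask upright in it and the gripper on its neck. The brush stands in its holder and the bystanders haven't moved. Force is steady at about 21 N, well above the 14.4 N spring stop, so I'm handing in.

```bash
python3 -c "
from cell import robot
print(robot.hand_in())"
```

```text
the job is handed in; nothing more can be done
None
```

I did the whole job in order and handed it in at about 29 s. No verdict came back, so the results below are from my own checks.

- **Brushing:** I gripped the yellow-handled brush and made two full strokes in the flask. The brush touched the bottom both times, at 11 N and 13 N. On each upstroke the tip came up into the neck, about 90 mm above the flask's underside. The brush then went back into its blue holder and was released; the pictures show it standing there.
- **Flask:** I took it by the neck to the cradle, seated it in the ring and pressed down. The force rose along the spring's slope and then jumped to about 21–22 N at TCP z 0.138, after about 20 mm of travel. That is above the 14.4 N the spring gives at its stop, so I take the ring to be fully down. The gripper is still on the neck, holding it there.
- **Last pictures:** The flask is upright, the ring is down in the housing, and the look-alikes and bystanders appear to be where they were.
- **Disagreements:** A small sideways force remains (about -4.5 N in x and +3 N in y), from roughly a millimetre of off-centre seating. The first contact with the ring also came about 3 mm lower than my calculation.

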